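# Clamp a screwdriver for tip dressing with the cam lever

### The job

Lay the screwdriver flat in the clamp fixture, its shank in the gap between fence and jaw, its handle on the wide end of the base plate and its tip sticking out at the other end, and let go of it. Then take the upright post of the cam lever, swing the lever to the cam's highest lift, where it lies over the narrow tongue of the base and the jaw squeezes the shank hardest, and finish while still holding it there, because it springs back when released. Leave the marker, tape roll and parts case where they are.

Things in the scene. Friction and masses are not known exactly. Their poses are not given: they have to be found in the camera images.
- fixture: steel and aluminium cam clamp, fixed to the table. Origin: underside of the base plate (10 mm thick) below the clamped shank, middle of the jaws' length. y axis: along the clamped shank, towards the wide handle end (x -42 to 42, y 40 to 158 mm, flat and empty). x axis: across, from fence to cam. The jaw end of the plate spans x -33 to 101, y -40 to 40 mm
- fence (a point): middle of the fixed fence's clamping face, 22 mm above the table, at x = -3 mm, y = 0 in the fixture's frame. Fence 44 mm long (y -22 to 22 mm), top 34 mm above the table. With the lever at rest the gap between fence and pad is 21 mm (fixture x -3 to 18 mm)
- tongue (a point): on top of the base plate's narrow tongue (14 mm wide, dark line, x 100 to 136 mm along fixture y = 0), 10 mm above the table, at x = 118 mm; the lever lies over it at highest lift
- jaw_pad: dark steel pad, 44 x 20 mm, sprung (2.5 N/mm) on the sliding jaw, which the cam drives towards the fence by 18 mm x sin(lever angle); it meets the 6 mm shank shortly before full lift and squeezes it with about 7 N there. Its frame is the fixture's when the lever is at rest
- cam_lever (a joint): angle of the cam lever, rad, counterclockwise from above. 0: rest, at its stop, pointing to the fixture's -y. 1.57: highest lift, pointing to the fixture's +x, over the tongue. Stop at 2.4; beyond 1.57 the lift falls again. A spring pulls it back to 0 (0.1 Nm at rest, 0.29 Nm at highest lift, about 4 N at the post)
- cam_pivot (a point): point on the lever's upright pivot axis, 38 mm above the table, at x = 70 mm, y = 0 in the fixture's frame
- post_grip (a point): point on the axis of the lever's black upright round grip post (16 mm in diameter, 45 mm tall, 75 mm from the pivot axis; foot 38 mm and top 83 mm above the table). This point is 63 mm above the table: a good height for the TCP
- screwdriver: screwdriver lying flat, orange hexagonal grip, 195 mm long, 0.09 kg. Origin: underside, middle of its length. Handle y -6 to 98 mm, 28 mm wide, 24 mm high, flat underneath; round 6 mm shank y -98 to -6 mm; both on an axis 12 mm above the underside. Balances near y = 40 mm. Properly laid, its y axis is the fixture's and its origin lies about 38 mm along it from the fixture's
- shank_mid (a point): point on the axis of the shank, at y = -40 mm in the screwdriver's frame
- handle_mid (a point): point on the axis of the handle, at y = 40 mm in the screwdriver's frame
- marker: black marker pen lying on the table, 17 x 135 x 18 mm; bystander
- tape_roll: yellow roll of tape lying flat, 70 mm in diameter, 18 mm high; bystander
- parts_case: small closed case with a black lid, 51 x 60 x 27 mm; bystander

How it is judged:
On the way:
1. the screwdriver lies flat in the open clamp, shank between fence and jaw, handle on the wide end, and is let go (y of screwdriver in the frame of fixture between 0.024 and 0.068 m and x of shank_mid in the frame of fixture between -0.002 and 0.016 m and z of each of shank_mid, handle_mid in the frame of fixture below 0.027 m and y of shank_mid in the frame of fixture below 0.03 m and angle between the y axis of screwdriver and the y axis of fixture, either way round below 0.3 rad and contact force between the fingers and screwdriver below 0.1 N and linear speed of screwdriver below 0.02 m/s and value of joint cam_lever below 0.3 rad), for 0.3 s.
At the end, for the whole second after the job is handed in: Gripper holds the lever post (over 1 N), lever within 0.15 rad of 1.57; untouched screwdriver flat, origin 24 to 68 mm along fixture y, aligned to 0.1 rad, shank squeezed by pad and fence (over 3.5 N); marker, tape roll, parts case moved under 30 mm (value of joint cam_lever between 1.42 and 1.72 rad and contact force between the fingers and cam_lever above 1 N and contact force between each of jaw_pad, fixture and screwdriver above 3.5 N and contact force between each of the arm, the fingers and screwdriver below 0.1 N and y of screwdriver in the frame of fixture between 0.024 and 0.068 m and z of each of shank_mid, handle_mid in the frame of fixture below 0.027 m and angle between the y axis of screwdriver and the y axis of fixture, either way round below 0.1 rad and linear speed of screwdriver below 0.02 m/s and distance of each of marker, tape_roll, parts_case from where it was at the start of the episode below 0.03 m); the arm keeps its last pose, push and grip.
It fails at once if a bystander (marker, tape roll, parts case) is pushed away (distance of any of marker, tape_roll, parts_case from where it was at the start of the episode above 0.03 m).
It also fails if it takes over 48 s, if anything falls off the work surface, if the arm or the gripper's body presses on something with over 40 N, if the wrist force passes 120 N, or if a joint passes its speed limit or range.

### The arm

A 7-joint arm with a two-finger parallel gripper is mounted at the origin on a cart in front of the work surface, level with it; the furniture and walls round the work are solid. World frame = base frame: x ahead of the robot, y to its left, z up, the work surface at z = 0. Lengths are in m, angles in rad, forces in N, time in s.
With the tool pointing down it reaches from about 0.4 to 0.75 m from the base axis. Payload 19.5 kg.
Tool frame: the origin (TCP) lies between the finger pads, 19 mm behind the fingertips; this is the grasp point; z points along the fingers, y is the line along which they close (so a half turn about z gives the same grasp; the last joint's range is limited). The gripper opens to 85 mm and grips with 20 to 120 N. Pads are 22 mm wide; open, the fingers measure 114 mm over their backs; the gripper's body (76 mm by 85 mm) begins 54 mm behind the grasp point. The pads swing forward as they close: fully open they stand 13 mm farther back than shut.
Start: joints at [1.235, 0.707, -0.028, 1.485, 0.022, 0.951, -0.075], TCP at [0.167, -0.55, 0.25] pointing down, gripper open.
Joint ranges: [-2.71, 2.71], [-0.32, 2.16], [-1.57, 1.52], [0, 2.45], [-1.46, 4.6], [0, 2.02], [-2.83, 2.83]. Speed limits (rad/s): [1.89, 1.89, 2.57, 2.57, 3.01, 3.01, 3.01].

### API

Orientations are given as a 3x3 rotation matrix whose columns are the frame's x, y, z axes.
In Python, from workcell import bot, eyes gives the robot as it stands.
- The arm moves only by the shell command python3 -m inch 'ROWS'. ROWS is JSON, a list of rows, each an object with "rot": the turn, a rotation vector about the tool's x, y, z in degrees, a list of three; "slide": the shift along the tool's x, y, z in m, a list of three; "jaw": the finger opening in m, from 0 to 0.0854. A call has 1 to 10 rows; each row is the pose to reach, as a shift and turn from the pose commanded when the call began, along the tool's axes at that moment; what a row does not reach only later rows make up. A row lasts 1/8 s, in which the tool goes at most 62.5 mm and 10.7 degrees, less where a joint would pass 70% of its speed; a pose out of reach is approached as far as the arm can. A call with a gripper value outside its range is refused whole. The fingers move at their own pace and stop on an object; the grip force is fixed at half the most. Time passes only in rows, so rows that repeat a pose let the fingers close. It gives the time, the measured TCP pose, the force, the opening and the grip force at its end, in the units of the state.
- bot.state(): the state, without advancing time (a new reading comes with each control period).
- eyes.grab_frame(name): name is "side" or "top" or "wrist"; returns a dict with "image" (420x560x3 uint8, red, green, blue), "fx", "fy", "cx", "cy" (pixels), "xyz" and "orientation" of the camera in the world. Camera axes: x right, y down, z forward; pixel columns grow to the right and rows downward; lengths in m; the calibration is good to about 2 mm. A picture is of the moment at which its call begins. There is no depth.
- bot.hand_in(): hands the job in; it is judged then, once.
The state is a dict: "time": time; "joints": joint angles; "joint_velocities": joint speeds; "tau": joint torques, N m; "ee_pos": TCP position; "ee_rot": TCP orientation; "contact_force": force on the tool from outside, world axes, zero at the start; "ft_torque": the same for the moment, N m; "grip_width": finger opening in m; "gripper_force": force on a finger pad.
Only numpy, scipy, OpenCV 4.12 (cv2) and the standard library are available. Lean on these libraries where they do the work, as an engineer would, in place of code of your own. Each camera call takes 0.05 s, during which the arm holds its last target. There are 200 camera calls.

## Working session

There is one attempt and no reset: what is moved stays moved. The work goes in short steps, Python scripts to look and compute and a shell command to move; the robot and the scene stay as the last step left them, time stands still between calls to the robot, and variables do not carry over. Pictures are saved under pics/ and viewed, at most 10 in all, crops included, and the job is handed in when it is done.

```bash
mkdir -p pics; ls
python3 - <<'E'
from workcell import bot, eyes
import cv2, numpy as np
s=bot.state()
print({k:np.round(v,3).tolist() for k,v in s.items() if k in('time','ee_pos','ee_rot','grip_width')})
for n in('top','side'):
    f=eyes.grab_frame(n); cv2.imwrite(f'pics/{n}0.png',f['image'][:,:,::-1]); print(n,f['fx'],f['cx'],f['cy'],np.round(f['xyz'],3),np.round(f['orientation'],3).tolist())
E
```

```text
pics
{'time': 0.0, 'ee_pos': [0.166, -0.55, 0.25], 'ee_rot': [[0.957, 0.29, -0.0], [0.29, -0.957, 0.001], [-0.0, -0.001, -1.0]], 'grip_width': 0.085}
top 473.92516580048795 280.32452394003974 213.38176705223586 [0.417 0.046 1.329] [[-0.005, -0.994, 0.111], [-1.0, 0.005, -0.0], [-0.0, -0.111, -0.994]]
side 493.42732487422614 271.1729449646784 211.47615224166063 [ 0.353 -0.886  0.589] [[0.978, -0.084, 0.191], [-0.209, -0.451, 0.868], [0.013, -0.888, -0.459]]
```

View pics/top0.png

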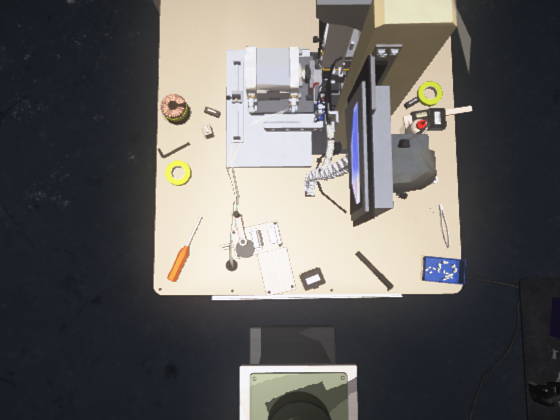

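View pics/side0.png

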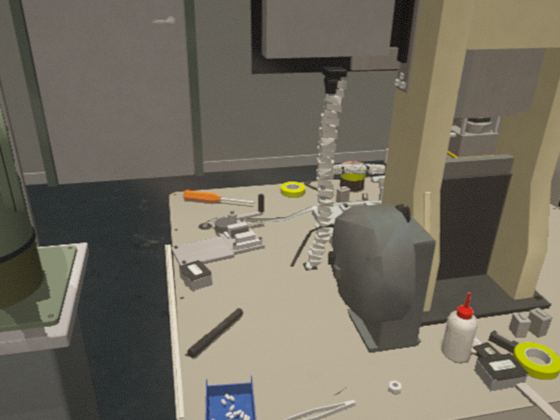

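Run:
```python
import cv2
a=cv2.imread('pics/top0.png')[190:300,150:350]
cv2.imwrite('pics/c1.png',cv2.resize(a,None,fx=4,fy=4,interpolation=cv2.INTER_CUBIC))
```

```text
(no output)
```

View pics/c1.png

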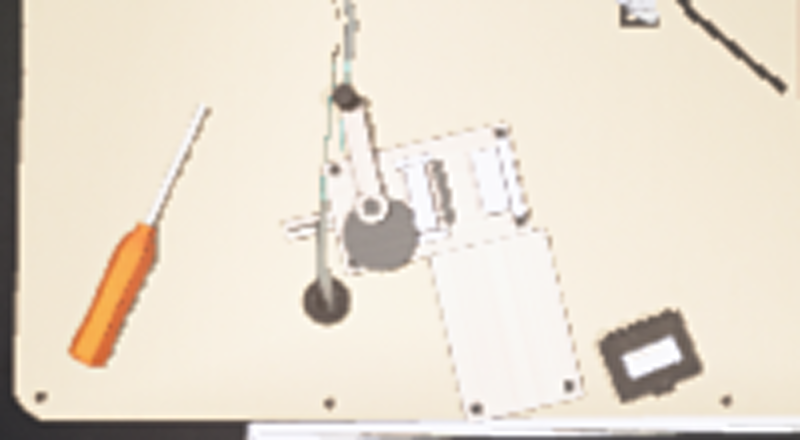

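```bash
cat > h.py <<'E'
import numpy as np, cv2
from workcell import bot, eyes
def ray(f,u,v):
    d=np.array([(u-f['cx'])/f['fx'],(v-f['cy'])/f['fy'],1.]); return np.array(f['xyz']),np.array(f['orientation'])@d
def onz(f,u,v,z):
    o,d=ray(f,u,v); return o+d*(z-o[2])/d[2]
def tri(a,b):
    (o,d),(p,e)=a,b; A=np.c_[d,-e]; t=np.linalg.lstsq(A,p-o,rcond=None)[0]
    P,Q=o+t[0]*d,p+t[1]*e; return (P+Q)/2,np.linalg.norm(P-Q)
def proj(f,P):
    c=np.array(f['orientation']).T@(np.array(P)-f['xyz']); return np.array([f['fx']*c[0]/c[2]+f['cx'],f['fy']*c[1]/c[2]+f['cy']])
E
python3 - <<'E'
from h import *
np.set_printoptions(precision=4,suppress=True)
T=eyes.grab_frame('top');S=eyes.grab_frame('side')
c=lambda x,y:(150+x/4,190+y/4)
for n,x,y,z in[('cornL',471,418,.01),('cornR',583,392,.01),('join L',432,256,.01),('join R',548,230,.01),('jawend R far',506,125,.01),('post top',346,96,.083),('pivot',371,207,.045),('tongue end',286,231,.01),('disc',327,302,.0),('fence mid?',490,180,.034),('case',650,355,.027)]:
    print(n,onz(T,*c(x,y),z))
print('disc tri',tri(ray(T,*c(327,302)),ray(S,207,225)))
# screwdriver
h=cv2.cvtColor(T['image'],cv2.COLOR_RGB2HSV); m=cv2.inRange(h,(5,150,100),(18,255,255)); m[:, :150]=0;m[:,230:]=0;m[:200]=0
v,u=np.nonzero(m);P=np.array([onz(T,a,b,.012)[:2] for a,b in zip(u,v)])
print(len(P)); print(cv2.minAreaRect(P.astype(np.float32)*1000)); print('tip',onz(T,*c(206,106),.012))
E
python3 -c "
import cv2
a=cv2.imread('pics/side0.png')[180:290,160:320]
cv2.imwrite('pics/c2.png',cv2.resize(a,None,fx=5,fy=5,interpolation=cv2.INTER_CUBIC))"
```

```text
cornL [0.3394 0.0814 0.01  ]
cornR [0.3566 0.0043 0.01  ]
join L [0.4504 0.1082 0.01  ]
join R [0.468  0.0276 0.01  ]
jawend R far [0.5413 0.0565 0.01  ]
post top [0.5542 0.1616 0.083 ]
pivot [0.4828 0.1478 0.045 ]
tongue end [0.4682 0.2095 0.01  ]
disc [0.4191 0.1818 0.    ]
fence mid? [0.5014 0.0674 0.034 ]
case [ 0.3821 -0.041   0.027 ]
disc tri (array([0.4233, 0.1812, 0.0025]), np.float64(0.008485853741951453))
301
((426.62005615234375, 327.380615234375), (24.971826553344727, 101.08995056152344), 65.41227722167969)
tip [0.5556 0.2659 0.012 ]
```

View pics/c2.png

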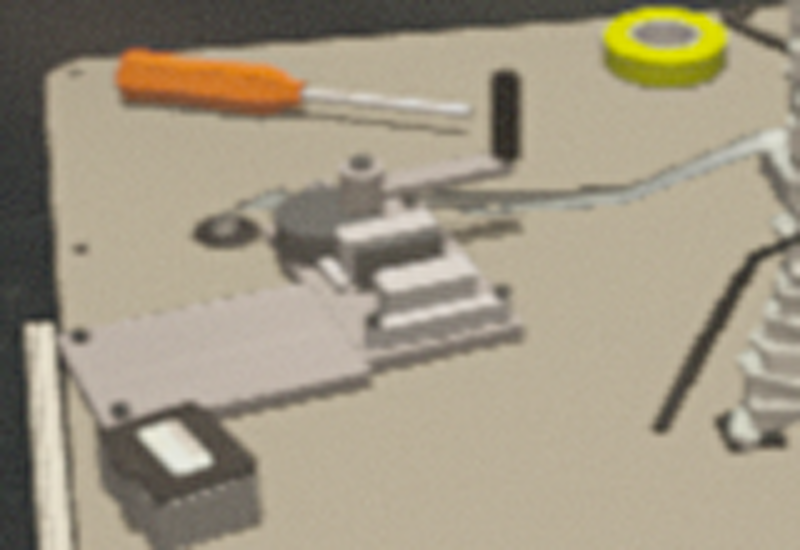

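Run:
```python
from h import *
np.set_printoptions(precision=3,suppress=True)
T=eyes.grab_frame('top');S=eyes.grab_frame('side')
print('blob base',onz(S,350,345,0),onz(S,412,335,0)); print('neck foot',onz(S,308,266,0),onz(T,310,190,0))
print('neck top',tri(ray(T,332,120),ray(S,333,75)))
for s in((265,55),(420,60),(262,20)): 
  for t in((352,215),(382,215)): print(s,t,tri(ray(T,*t),ray(S,*s)))
print('marker',onz(T,358,253,0.01),onz(T,390,288,.01))
print(proj(T,[.33,-.25,.25]),proj(S,[.33,-.25,.25]),proj(T,[.42,-.1,.25]),proj(T,[.3,-.25,.5]))
```

```text
blob base [ 0.627 -0.284  0.   ] [ 0.743 -0.282  0.   ]
neck foot [ 0.623 -0.036  0.   ] [ 0.631 -0.039  0.   ]
neck top (array([ 0.674, -0.049,  0.414]), np.float64(0.05942960054669192))
(265, 55) (352, 215) (array([ 0.513, -0.088,  0.449]), np.float64(0.003900463577756465))
(265, 55) (382, 215) (array([ 0.507, -0.141,  0.459]), np.float64(0.005522185568422116))
(420, 60) (352, 215) (array([ 0.62 , -0.146,  0.437]), np.float64(0.2398805482115755))
(420, 60) (382, 215) (array([ 0.607, -0.196,  0.445]), np.float64(0.21451724939933262))
(262, 20) (352, 215) (array([ 0.508, -0.081,  0.501]), np.float64(0.0057792721594389605))
(262, 20) (382, 215) (array([ 0.503, -0.131,  0.507]), np.float64(0.003243861630333645))
marker [ 0.452 -0.169  0.01 ] [ 0.355 -0.255  0.01 ]
[412.721 304.343] [159.269 222.666] [345.014 264.316] [453.912 333.864]
```

```bash
python3 -m inch '[{"rot":[0,0,-10],"slide":[0.036,-0.041,0],"jaw":0.06},{"rot":[0,0,-20],"slide":[0.072,-0.082,0],"jaw":0.06},{"rot":[0,0,-30],"slide":[0.108,-0.124,0],"jaw":0.06},{"rot":[0,0,-40],"slide":[0.144,-0.165,0],"jaw":0.06},{"rot":[0,0,-50],"slide":[0.18,-0.207,0],"jaw":0.06},{"rot":[0,0,-60],"slide":[0.215,-0.248,0],"jaw":0.06},{"rot":[0,0,-70],"slide":[0.245,-0.278,0],"jaw":0.06},{"rot":[0,0,-80],"slide":[0.275,-0.308,0],"jaw":0.06},{"rot":[0,0,-90],"slide":[0.305,-0.339,0],"jaw":0.06},{"rot":[0,0,-100],"slide":[0.335,-0.369,0],"jaw":0.06}]'; python3 -c "
from h import *
print(np.round(bot.state()['ee_rot'],3).tolist(), np.round(bot.state()['joints'],2))"
```

```text
time: 1.55
ee_pos: [0.3809, -0.0989, 0.2501]
ee_rot: [[-0.456, 0.89, 0.0], [0.89, 0.456, -0.0], [-0.0, 0.0, -1.0]]
contact_force: [0.1, -0.9, -0.6]
grip_width: 0.0599
gripper_force: 0.0
[[-0.456, 0.89, 0.0], [0.89, 0.456, -0.0], [-0.0, 0.0, -1.0]] [ 0.49  0.48 -0.49  2.08  0.37  0.66  0.22]
```

```bash
python3 -m inch '[{"rot":[0,0,-10],"slide":[0.03,0.03,-0.01],"jaw":0.06},{"rot":[0,0,-20],"slide":[0.06,0.06,-0.02],"jaw":0.06},{"rot":[0,0,-30],"slide":[0.09,0.09,-0.04],"jaw":0.06},{"rot":[0,0,-37.5],"slide":[0.12,0.12,-0.05],"jaw":0.06},{"rot":[0,0,-37.5],"slide":[0.146,0.153,-0.05],"jaw":0.06},{"rot":[0,0,-37.5],"slide":[0.146,0.153,-0.05],"jaw":0.06}]'; python3 -c "
from h import *
f=eyes.grab_frame('wrist');cv2.imwrite('pics/w1.png',f['image'][:,:,::-1]);print(f['xyz'],f['fx'],np.round(f['orientation'],3).tolist())
import pickle;pickle.dump(f,open('w1.pkl','wb'))
print(np.round(bot.state()['ee_rot'],3).tolist())"
```

```text
time: 2.3
ee_pos: [0.4513, 0.1016, 0.2999]
ee_rot: [[-0.903, 0.43, 0.0], [0.43, 0.903, 0.001], [0.001, 0.001, -1.0]]
contact_force: [-0.3, -0.6, 0.6]
grip_width: 0.0602
gripper_force: 0.0
[0.37729291 0.13536757 0.42357923] 340.1774910868664 [[0.43, 0.856, 0.286], [0.903, -0.409, -0.135], [0.001, 0.316, -0.949]]
[[-0.902, 0.432, -0.0], [0.432, 0.902, 0.0], [0.0, 0.0, -1.0]]
```

View pics/w1.png

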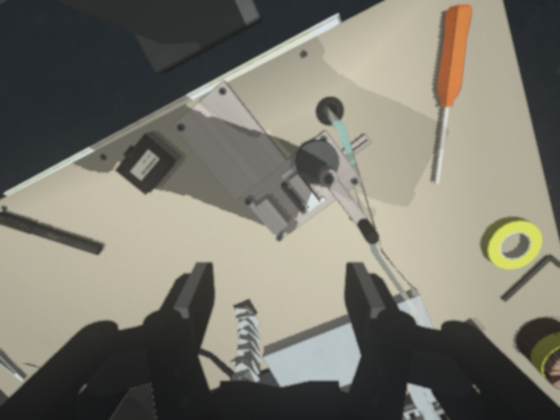

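```bash
python3 -c "
import cv2
a=cv2.imread('pics/w1.png')[70:250,165:385]
cv2.imwrite('pics/c3.png',cv2.resize(a,None,fx=3.33333,fy=3.333333,interpolation=cv2.INTER_CUBIC))"
```

```text
(no output)
```

View pics/c3.png

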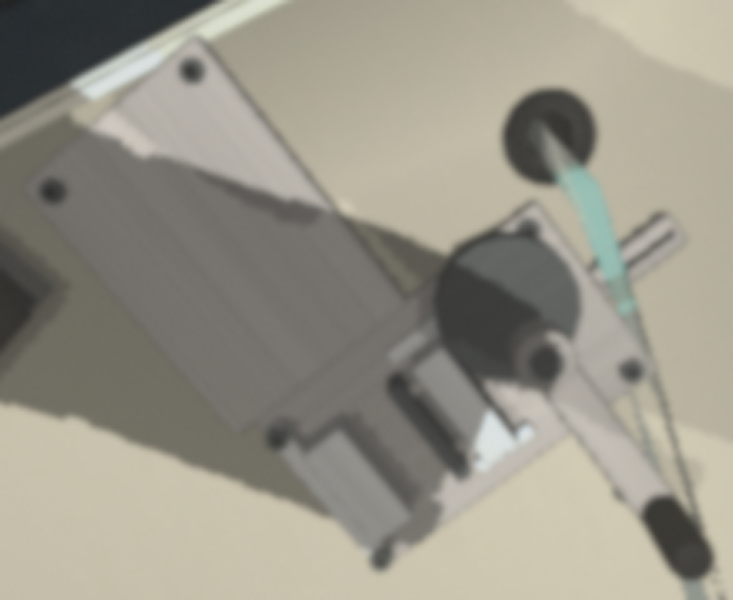

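```bash
cat > fix.py <<'E'
from h import *; import pickle
from scipy.optimize import least_squares
f=pickle.load(open('w1.pkl','rb'))
np.set_printoptions(precision=4,suppress=True)
L=[((200,38),(42,158,10)),((28,185),(-42,158,10)),((408,298),(42,40,10)),((240,432),(-42,40,10)),((676,226),(136,0,10)),((690,557),(70,-75,83)),((540,362),(70,0,52)),((533,203),(101,40,10)),((345,412),(-3,22,34))]
W=np.array([onz(f,165+.3*a[0],70+.3*a[1],b[2]/1000)[:2] for a,b in L]);B=np.array([b[:2] for a,b in L])/1000
def tf(p,B): c,s=np.cos(p[2]),np.sin(p[2]); return B@np.array([[c,s],[-s,c]])+p[:2]
r=least_squares(lambda p:(tf(p,B)-W).ravel(),[.5,.0775,1.79],loss='soft_l1',f_scale=.002).x
E
python3 - <<'E'
from fix import *
print(r,np.degrees(r[2])); print((tf(r,B)-W)*1000)
print('yhat',-np.sin(r[2]),np.cos(r[2]))
for q in((0,.038),(0,.078),(.07,0),(.07,-.075),(.145,0)): print(q,tf(r,np.array([q])))
m=cv2.inRange(cv2.cvtColor(f['image'],cv2.COLOR_RGB2HSV),(5,150,80),(18,255,255)); m[:,:400]=0
v,u=np.nonzero(m);P=np.array([onz(f,a,b,.012)[:2] for a,b in zip(u,v)])
print(cv2.minAreaRect(P.astype(np.float32)*1000),onz(f,435,183,.012))
E
```

```text
[0.5003 0.0792 1.7932] 102.74432136455444
[[-3.1469 -0.0393]
 [-1.6171 -3.2683]
 [-0.096  -0.327 ]
 [-0.7009 -2.4828]
 [ 0.3034  1.8853]
 [ 2.1502  1.1041]
 [ 1.5493  2.4929]
 [-1.2999  2.2818]
 [ 4.171  -3.8727]]
yhat -0.9753641892363215 -0.22060076689661173
(0, 0.038) [[0.4632 0.0708]]
(0, 0.078) [[0.4242 0.062 ]]
(0.07, 0) [[0.4848 0.1474]]
(0.07, -0.075) [[0.558 0.164]]
(0.145, 0) [[0.4683 0.2206]]
((427.17510986328125, 326.08270263671875), (25.327598571777344, 101.36414337158203), 65.81413269042969) [0.5579 0.2655 0.012 ]
```

```bash
python3 -m inch '[{"rot":[0,0,0],"slide":[0.03,0.05,0.02],"jaw":0.06},{"rot":[0,0,0],"slide":[0.06,0.1,0.05],"jaw":0.06},{"rot":[0,0,-0.8],"slide":[0.09,0.15,0.08],"jaw":0.06},{"rot":[0,0,-0.8],"slide":[0.115,0.192,0.13],"jaw":0.06},{"rot":[0,0,-0.8],"slide":[0.115,0.192,0.18],"jaw":0.06},{"rot":[0,0,-0.8],"slide":[0.115,0.192,0.22],"jaw":0.06},{"rot":[0,0,-0.8],"slide":[0.115,0.192,0.25],"jaw":0.06},{"rot":[0,0,-0.8],"slide":[0.115,0.192,0.27],"jaw":0.06},{"rot":[0,0,-0.8],"slide":[0.115,0.192,0.277],"jaw":0.06},{"rot":[0,0,-0.8],"slide":[0.115,0.192,0.277],"jaw":0.06}]'; python3 -c "
from h import *
f=eyes.grab_frame('wrist');cv2.imwrite('pics/w2.png',f['image'][:,:,::-1])"
```

```text
time: 3.6
ee_pos: [0.4306, 0.3216, 0.0233]
ee_rot: [[-0.907, 0.421, -0.0], [0.421, 0.907, -0.0], [0.0, -0.0, -1.0]]
contact_force: [-0.4, 0.3, -0.8]
grip_width: 0.0602
gripper_force: 0.0
```

View pics/w2.png

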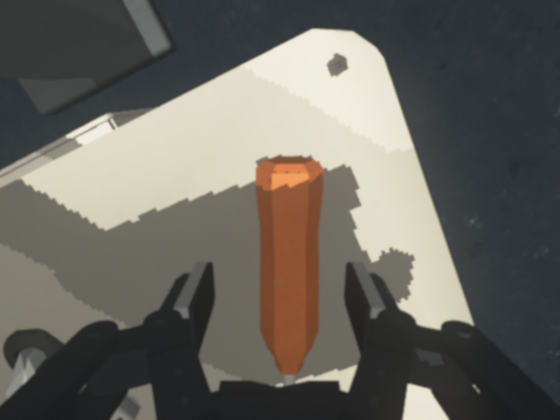

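```bash
python3 -m inch '[{"rot":[0,0,0],"slide":[0,0.003,0],"jaw":0.06},{"rot":[0,0,0],"slide":[0,0.003,0],"jaw":0.02},{"rot":[0,0,0],"slide":[0,0.003,0],"jaw":0.015},{"rot":[0,0,0],"slide":[0,0.003,0],"jaw":0.015},{"rot":[0,0,0],"slide":[0,0.003,0],"jaw":0.015},{"rot":[0,0,0],"slide":[0,0.003,0],"jaw":0.015},{"rot":[0,0,0],"slide":[0,0.003,0],"jaw":0.015}]'
```

```text
time: 4.53
ee_pos: [0.4318, 0.3249, 0.0236]
ee_rot: [[-0.907, 0.421, 0.001], [0.421, 0.907, 0.0], [-0.0, 0.0, -1.0]]
contact_force: [-1.5, -2.4, 11.0]
grip_width: 0.0246
gripper_force: 58.3
```

```bash
python3 -m inch '[{"rot":[0,0,0],"slide":[0,0.003,-0.02],"jaw":0.015},{"rot":[0,0,0],"slide":[0,0.003,-0.06],"jaw":0.015},{"rot":[0,0,0],"slide":[0,0.003,-0.1],"jaw":0.015},{"rot":[0,0,-6],"slide":[-0.015,-0.03,-0.13],"jaw":0.015},{"rot":[0,0,-13],"slide":[-0.03,-0.07,-0.13],"jaw":0.015},{"rot":[0,0,-20],"slide":[-0.05,-0.12,-0.13],"jaw":0.015},{"rot":[0,0,-27],"slide":[-0.07,-0.17,-0.13],"jaw":0.015},{"rot":[0,0,-34],"slide":[-0.09,-0.21,-0.13],"jaw":0.015},{"rot":[0,0,-37.6],"slide":[-0.1,-0.235,-0.13],"jaw":0.015},{"rot":[0,0,-37.6],"slide":[-0.1,-0.235,-0.13],"jaw":0.015}]'; python3 -c "
from h import *
f=eyes.grab_frame('wrist');cv2.imwrite('pics/w3.png',f['image'][:,:,::-1])
T=eyes.grab_frame('top')
import pickle;pickle.dump((f,T,bot.state()),open('w3.pkl','wb'))
a=T['image'][180:310,200:340,::-1]
b=cv2.resize(a,None,fx=3,fy=3,interpolation=cv2.INTER_CUBIC)
w=cv2.resize(f['image'][:,:,::-1],(380,285)); c=np.zeros((390,800,3),np.uint8);c[:390,:420]=b;c[:285,420:]=w;cv2.imwrite('pics/m1.png',c)"
```

```text
time: 5.78
ee_pos: [0.4235, 0.0676, 0.153]
ee_rot: [[-0.976, -0.218, -0.0], [-0.218, 0.976, -0.001], [0.001, -0.001, -1.0]]
contact_force: [0.2, 1.3, -0.5]
grip_width: 0.0246
gripper_force: 59.6
```

View pics/m1.png

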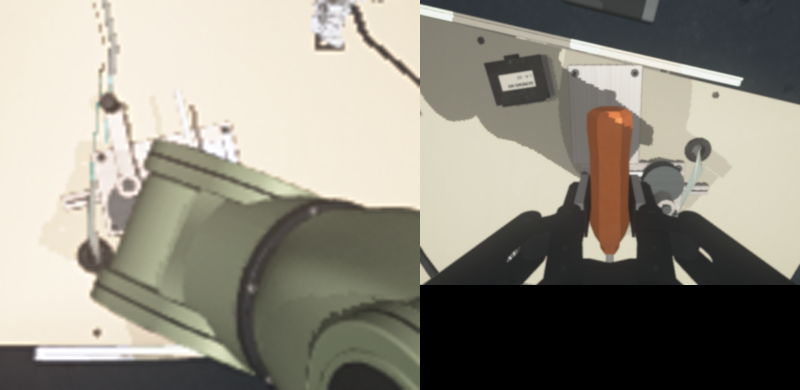

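Run:
```python
from h import *; import pickle; import fix
f,T,s=pickle.load(open('w3.pkl','rb'))
np.set_printoptions(precision=4,suppress=True)
m=cv2.inRange(cv2.cvtColor(f['image'],cv2.COLOR_RGB2HSV),(3,130,60),(18,255,255))
v,u=np.nonzero(m);P=np.array([onz(f,a,b,.141)[:2] for a,b in zip(u,v)])
R=np.array(s['ee_rot'])[:2,:2];Q=(P-np.array(s['ee_pos'])[:2])@R
print(Q.min(0),Q.max(0))
for lo in np.arange(-.04,.06,.01):
    q=Q[(Q[:,0]>lo)&(Q[:,0]<lo+.01)]
    if len(q): print(lo,q[:,1].min(),q[:,1].max(),(q[:,1].min()+q[:,1].max())/2)
def F(P): c=fix.r; d=np.array(P)[:2]-c[:2]; return np.array([np.cos(c[2])*d[0]+np.sin(c[2])*d[1],-np.sin(c[2])*d[0]+np.cos(c[2])*d[1]])
for px in((259.3,210),(265,225)):
  w=onz(T,*px,.141);print('shank',w,F(w),(w[:2]-np.array(s['ee_pos'])[:2])@R)
print('TCP in fix',F(s['ee_pos']))
S=eyes.grab_frame('side');print('side exp tip',proj(S,onz(T,259.3,210,.141)))
cv2.imwrite('pics/s3.png',cv2.resize(S['image'][130:280,160:340,::-1],None,fx=4,fy=4,interpolation=cv2.INTER_CUBIC))
```

```text
[-0.051  -0.0169] [0.0578 0.0107]
-0.04 -0.01424580185199382 0.008481511134170028 -0.002882145358911896
-0.03 -0.016887527717604472 0.010691785017718228 -0.0030978713499431217
-0.019999999999999997 -0.016839491108457668 0.010634177890579265 -0.0031026566089392017
-0.009999999999999995 -0.015628730698723888 0.009452341028122757 -0.0030881948353005655
6.938893903907228e-18 -0.015592761633312364 0.00965668076054716 -0.002968040436382602
0.010000000000000009 -0.015537875232046595 0.009802092221592357 -0.002867891505227119
0.02000000000000001 -0.01524396246030573 0.008983837950692202 -0.0031300622548067645
0.030000000000000006 -0.016024905637100927 0.009951166268133037 -0.0030368696844839446
0.040000000000000015 -0.01632186143658151 0.010623196472489438 -0.0028493324820460363
0.050000000000000024 -0.016082830534705963 0.010474982231889914 -0.0028039241514080243
shank [0.5577 0.0988 0.141 ] [ 0.0064 -0.0603] [-0.1371 -0.0012]
shank [0.5196 0.0844 0.141 ] [ 0.0009 -0.0201] [-0.0968 -0.0068]
TCP in fix [0.0078 0.0767]
side exp tip [266.2414 182.8396]
```

View pics/s3.png

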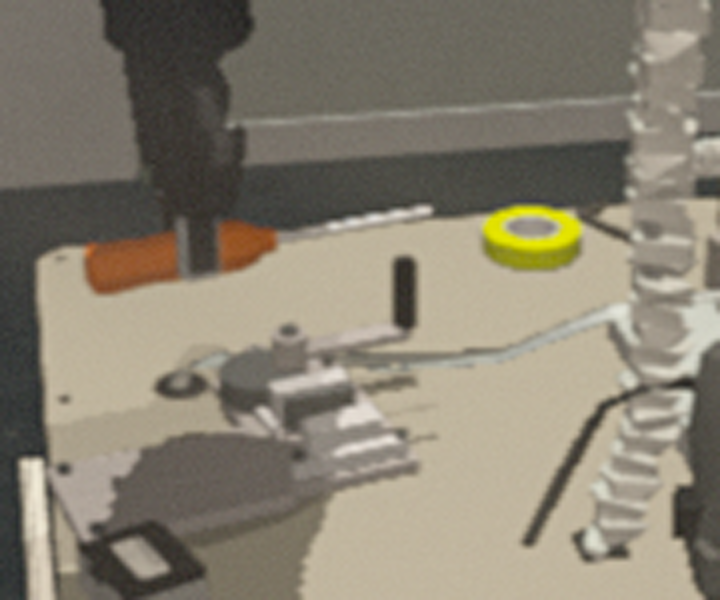

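```bash
python3 -m inch '[{"rot":[0,0,0],"slide":[0.003,0,0.04],"jaw":0.015},{"rot":[0,0,0],"slide":[0.003,0,0.07],"jaw":0.015},{"rot":[0,0,0],"slide":[0.003,0,0.09],"jaw":0.015},{"rot":[0,0,0],"slide":[0.003,0,0.1],"jaw":0.015},{"rot":[0,0,0],"slide":[0.003,0,0.108],"jaw":0.015},{"rot":[0,0,0],"slide":[0.003,0,0.108],"jaw":0.015}]'; python3 -m inch '[{"rot":[0,0,0],"slide":[0,0,0.004],"jaw":0.015},{"rot":[0,0,0],"slide":[0,0,0.008],"jaw":0.015},{"rot":[0,0,0],"slide":[0,0,0.0095],"jaw":0.015},{"rot":[0,0,0],"slide":[0,0,0.0095],"jaw":0.015}]'
```

```text
time: 6.68
ee_pos: [0.4206, 0.0698, 0.0448]
ee_rot: [[-0.975, -0.222, -0.0], [-0.222, 0.975, 0.0], [0.0, 0.0, -1.0]]
contact_force: [-0.3, -0.2, -1.4]
grip_width: 0.0247
gripper_force: 59.6
time: 7.18
ee_pos: [0.4207, 0.0689, 0.0355]
ee_rot: [[-0.975, -0.22, -0.0], [-0.22, 0.975, 0.0], [0.0, 0.0, -1.0]]
contact_force: [0.4, 0.2, -0.1]
grip_width: 0.0244
gripper_force: 59.7
```

```bash
python3 -m inch '[{"rot":[0,0,0],"slide":[0,0,0],"jaw":0.03},{"rot":[0,0,0],"slide":[0,0,0],"jaw":0.06},{"rot":[0,0,0],"slide":[0,0,0],"jaw":0.06},{"rot":[0,0,0],"slide":[0,0,0],"jaw":0.06},{"rot":[0,0,0],"slide":[0,0,-0.03],"jaw":0.06},{"rot":[0,0,0],"slide":[0,0,-0.08],"jaw":0.06},{"rot":[0,0,0],"slide":[0,0,-0.13],"jaw":0.06},{"rot":[0,0,0],"slide":[0,0,-0.16],"jaw":0.06},{"rot":[0,0,0],"slide":[0,0,-0.16],"jaw":0.06}]'
python3 - <<'E'
from h import *; import pickle, fix
f=eyes.grab_frame('wrist');S=eyes.grab_frame('side');pickle.dump((f,S,bot.state()),open('w4.pkl','wb'))
c=np.zeros((600,800,3),np.uint8);c[:300,:400]=cv2.resize(f['image'],(400,300))[:,:,::-1]
c[:400,400:]=cv2.resize(S['image'][190:270,165:245,::-1],(400,400),interpolation=cv2.INTER_CUBIC)
c[300:,:400]=cv2.resize(f['image'][60:285,130:430,::-1],(400,300),interpolation=cv2.INTER_CUBIC)
cv2.imwrite('pics/m2.png',c)
m=cv2.inRange(cv2.cvtColor(f['image'],cv2.COLOR_RGB2HSV),(3,130,60),(18,255,255))
v,u=np.nonzero(m);P=np.array([onz(f,a,b,.022)[:2] for a,b in zip(u,v)]);print(len(P))
r=fix.r;d=P-r[:2];X=np.c_[np.cos(r[2])*d[:,0]+np.sin(r[2])*d[:,1],-np.sin(r[2])*d[:,0]+np.cos(r[2])*d[:,1]]
print(cv2.minAreaRect((X*1000).astype(np.float32)))
E
```

```text
time: 8.3
ee_pos: [0.4212, 0.0687, 0.1971]
ee_rot: [[-0.976, -0.22, 0.003], [-0.22, 0.976, 0.0], [-0.003, -0.0, -1.0]]
contact_force: [0.5, -0.2, -0.6]
grip_width: 0.0597
gripper_force: 0.0
2765
((6.296153545379639, 84.6099624633789), (24.41053581237793, 103.08944702148438), 0.025229185819625854)
```

View pics/m2.png

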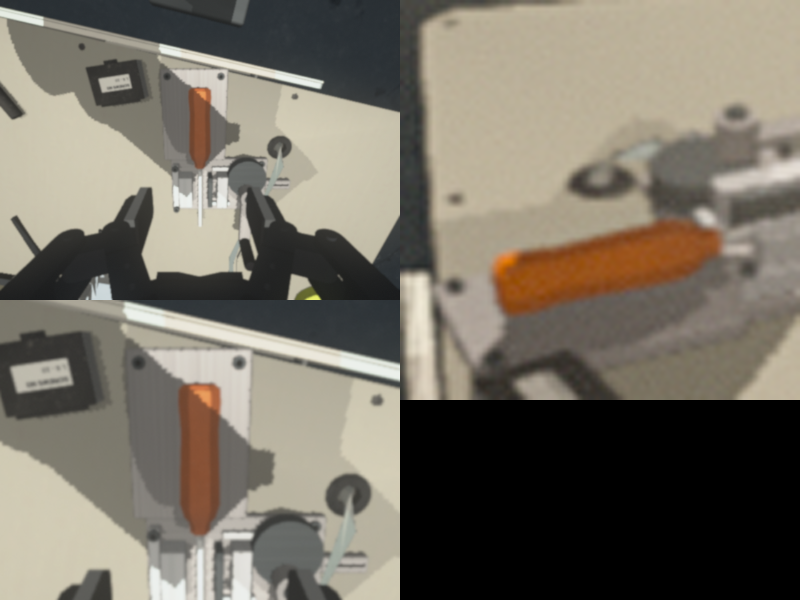

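Run:
```python
from fix import *
s=bot.state();print(np.round(s['joints'],2),W[5],W[6]); R=np.array(s['ee_rot'])
T=eyes.grab_frame('top')
h=cv2.cvtColor(T['image'],cv2.COLOR_RGB2GRAY)[205:225,225:250]
v,u=np.nonzero(h<90);print(len(u),'top post',onz(T,225+u.mean(),205+v.mean(),.08))
for P in([.556,.1625,.063],): print(R.T@(np.array(P)-s['ee_pos']))
```

```text
[ 0.19  0.68 -0.73  2.06  0.73  0.68  0.76] [0.5558 0.1629] [0.4833 0.1449]
8 top post [0.5509 0.1599 0.08  ]
[-0.1527  0.0618  0.1323]
```

```bash
python3 -m inch '[{"rot":[0,0,0],"slide":[-0.05,0.02,0],"jaw":0.08},{"rot":[0,0,0],"slide":[-0.1,0.04,0],"jaw":0.08},{"rot":[0,0,0],"slide":[-0.1515,0.061,0.02],"jaw":0.08},{"rot":[0,0,0],"slide":[-0.1515,0.061,0.05],"jaw":0.08},{"rot":[0,0,0],"slide":[-0.1515,0.061,0.08],"jaw":0.08},{"rot":[0,0,0],"slide":[-0.1515,0.061,0.1],"jaw":0.08},{"rot":[0,0,0],"slide":[-0.1515,0.061,0.1],"jaw":0.08}]'; python3 -m inch '[{"rot":[0,0,0],"slide":[0,0,0.012],"jaw":0.08},{"rot":[0,0,0],"slide":[0,0,0.024],"jaw":0.08},{"rot":[0,0,0],"slide":[0,0,0.033],"jaw":0.08},{"rot":[0,0,0],"slide":[0,0,0.033],"jaw":0.06}]'
```

```text
time: 9.32
ee_pos: [0.5544, 0.1617, 0.0943]
ee_rot: [[-0.975, -0.221, -0.002], [-0.221, 0.975, -0.001], [0.002, -0.0, -1.0]]
contact_force: [0.4, 0.2, 0.4]
grip_width: 0.0801
gripper_force: 0.0
time: 9.82
ee_pos: [0.5548, 0.1617, 0.062]
ee_rot: [[-0.975, -0.22, -0.001], [-0.22, 0.975, -0.0], [0.001, 0.0, -1.0]]
contact_force: [-0.8, -0.4, 0.4]
grip_width: 0.0639
gripper_force: 0.0
```

```bash
python3 -m inch '[{"rot":[0,0,0],"slide":[0,0,0],"jaw":0.03},{"rot":[0,0,0],"slide":[0,0,0],"jaw":0.005},{"rot":[0,0,0],"slide":[0,0,0],"jaw":0.005},{"rot":[0,0,0],"slide":[0,0,0],"jaw":0.005},{"rot":[0,0,0],"slide":[0,0,0],"jaw":0.005},{"rot":[0,0,0],"slide":[0,0,0],"jaw":0.005}]'
```

```text
time: 10.58
ee_pos: [0.555, 0.1631, 0.0631]
ee_rot: [[-0.975, -0.221, 0.001], [-0.221, 0.975, 0.002], [-0.001, 0.002, -1.0]]
contact_force: [-2.5, 6.0, 3.1]
grip_width: 0.0142
gripper_force: 58.5
```

```bash
python3 -m inch '[{"rot":[0,0,-9],"slide":[0.001,0.012,0],"jaw":0.005},{"rot":[0,0,-18],"slide":[0.004,0.023,0],"jaw":0.005},{"rot":[0,0,-27],"slide":[0.008,0.034,0],"jaw":0.005},{"rot":[0,0,-36],"slide":[0.014,0.044,0],"jaw":0.005},{"rot":[0,0,-45],"slide":[0.022,0.053,0],"jaw":0.005},{"rot":[0,0,-45],"slide":[0.022,0.053,0],"jaw":0.005}]'
```

```text
time: 11.32
ee_pos: [0.5226, 0.2087, 0.0631]
ee_rot: [[-0.533, -0.846, 0.002], [-0.846, 0.533, 0.0], [-0.001, -0.002, -1.0]]
contact_force: [8.5, -2.4, 4.2]
grip_width: 0.0148
gripper_force: 58.9
```

```bash
python3 -m inch '[{"rot":[0,0,-9],"slide":[0.001,0.012,0],"jaw":0.005},{"rot":[0,0,-18],"slide":[0.004,0.023,0],"jaw":0.005},{"rot":[0,0,-27],"slide":[0.008,0.034,0],"jaw":0.005},{"rot":[0,0,-36],"slide":[0.014,0.044,0],"jaw":0.005},{"rot":[0,0,-45],"slide":[0.022,0.053,0],"jaw":0.005},{"rot":[0,0,-45],"slide":[0.022,0.053,0],"jaw":0.005},{"rot":[0,0,-45],"slide":[0.022,0.053,0],"jaw":0.005},{"rot":[0,0,-45],"slide":[0.022,0.053,0],"jaw":0.005}]'
python3 - <<'E'
from fix import *
s=bot.state();print(s['joints'].__class__,np.round(s['joints'],2))
p=np.array(s['ee_pos'][:2])
for piv in([.4848,.1474],[.482,.1465],[.4833,.1449]): d=p-piv;print(np.linalg.norm(d),np.arctan2(d[1],d[0])-(r[2]-np.pi/2))
# circle through the three posts held
A=np.array([[.555,.163],[.5226,.2087],p]);M=np.c_[2*A,np.ones(3)];c=np.linalg.solve(M,(A**2).sum(1));print('centre',c[:2],np.sqrt(c[2]+c[:2]@c[:2]))
f=eyes.grab_frame('wrist');pickle.dump(f,open('w5.pkl','wb'));T=eyes.grab_frame('top')
m=cv2.inRange(cv2.cvtColor(f['image'],cv2.COLOR_RGB2HSV),(3,130,60),(18,255,255))
v,u=np.nonzero(m);print(len(u))
if len(u):
  P=np.array([onz(f,a,b,.022)[:2] for a,b in zip(u,v)]);d=P-r[:2];X=np.c_[np.cos(r[2])*d[:,0]+np.sin(r[2])*d[:,1],-np.sin(r[2])*d[:,0]+np.cos(r[2])*d[:,1]]
  print(cv2.minAreaRect((X*1000).astype(np.float32)))
E
```

```text
time: 12.32
ee_pos: [0.4669, 0.2172, 0.063]
ee_rot: [[0.217, -0.976, 0.003], [-0.976, -0.217, -0.002], [0.002, -0.002, -1.0]]
contact_force: [9.7, -6.5, 6.2]
grip_width: 0.0148
gripper_force: 59.5
<class 'numpy.ndarray'> [-0.05  1.08 -0.9   1.86  1.17  0.85  1.78]
0.07205938215918734 1.5998864640237098
0.07229384691755379 1.5592648168186243
0.07413644866580245 1.5718939447106335
centre [0.4848 0.1475] 0.07191320230735106
0
```

Run:
```python
from fix import *
for n,(u0,u1,v0,v1) in {'top':(220,330,200,300),'side':(160,300,190,290)}.items():
  f=eyes.grab_frame(n);m=cv2.inRange(cv2.cvtColor(f['image'],cv2.COLOR_RGB2HSV),(3,130,60),(18,255,255))
  k=np.zeros_like(m);k[v0:v1,u0:u1]=m[v0:v1,u0:u1];v,u=np.nonzero(k);print(n,len(u))
  if len(u)>20:
    P=np.array([onz(f,a,b,.022)[:2] for a,b in zip(u,v)]);d=P-r[:2];X=np.c_[np.cos(r[2])*d[:,0]+np.sin(r[2])*d[:,1],-np.sin(r[2])*d[:,0]+np.cos(r[2])*d[:,1]]
    print(cv2.minAreaRect((X*1000).astype(np.float32)), np.ptp(X,axis=0), X.mean(0)); q=np.linalg.svd(X-X.mean(0))[2][0];print('axis',q)
import pickle; S0=pickle.load(open('w4.pkl','rb'))[1]; m=cv2.inRange(cv2.cvtColor(S0['image'],cv2.COLOR_RGB2HSV),(3,130,60),(18,255,255));k=m*0;k[190:290,160:300]=m[190:290,160:300];v,u=np.nonzero(k)
P=np.array([onz(S0,a,b,.022)[:2] for a,b in zip(u,v)]);d=P-r[:2];X=np.c_[np.cos(r[2])*d[:,0]+np.sin(r[2])*d[:,1],-np.sin(r[2])*d[:,0]+np.cos(r[2])*d[:,1]]
print('before side',X.mean(0),np.linalg.svd(X-X.mean(0))[2][0])
```

```text
top 0
side 498
((-0.26287269592285156, 84.26070404052734), (50.02665328979492, 107.08103942871094), 0.16248321533203125) [0.0502 0.107 ] [-0.0011  0.0871]
axis [-0.0691  0.9976]
before side [0.0056 0.0882] [-0.0733  0.9973]
```

```bash
python3 -c "
from workcell import bot
print(bot.hand_in())"
```

```text
the job is handed in; nothing more can be done
None
```

I laid the screwdriver in the clamp and let go of it. I then swung the lever to about 1.6 rad (estimated from the gripper position) and handed the job in with the gripper still holding the post. The last side-camera check put the shank against the fence and aligned. The pad force was not measured directly, and no verdict came back.

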